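# Dock an opened control unit and hold the pickup over its module

## Task

Slide the tray with the opened control unit on it fully home into the test dock. Then pick up the non-contact pickup with the rectangular head, carry it over the relay rack without touching the rack, and finish still holding it upright with its flat face hovering about 10 mm above the rectangular black module on the control unit's board, centred on the module, its long side along the module's long side (either way round). The pickup must never touch the control unit, and the other things on the bench must stay where they are; the program ends with the pickup in the gripper, held still.

Things in the scene. Friction and masses are not known exactly. Their poses are not given: they have to be found in the camera images.
- tray: loose aluminium tray on the bench, 120 (x) x 110 (y) mm, walls 12 mm high and 5 thick, floor 5 mm thick, handle at its -x end. Origin: centre of its underside. It enters the dock +x end first. About 0.35 kg, plus the control unit of about 0.4 kg.
- handle (a point): centre of the tray's black handle bar, at x = -85 mm from the tray's origin, 19 mm above the bench; tray axes. The bar is 52 mm long in x, 18 mm wide in y, from 2 to 36 mm above the bench; pinch it across its width from above.
- dock: dock fixed to the bench: two rails along x, 120 mm long, 22 high, inner faces at y = +-57 mm; lips 16 to 22 mm high reach in over the tray's walls to y = +-51. Mouth at -x, flared to y = +-72 at x = -98; rigid stop wall at x = 60, 67 mm high. No floor: the tray stays on the bench. Origin: bench level, where the tray's origin is when home, axes then equal. Its +x points roughly to world +y.
- ecu: opened engine control unit lying in the tray (2 mm play), axes like the tray's: aluminium case 106 (x) x 96 (y) mm, green board 22 mm above its underside; at the -x end a black connector 20 x 76 mm whose top is at 36 mm; a round black can, 24 mm across, 6 tall, beside the rectangular module. Origin: centre of its underside, 5 mm above the bench.
- module (a point): centre of the top face of the rectangular black module on the control unit's board, 33 mm above the bench. The module is 28 mm along x, 46 mm along y (its long side) and 6 mm tall; it lies at x = 16, y = -14 mm from the unit's origin, same axes.
- probe: loose pickup standing upright on its flat face, on the right of the rack. Rectangular black head 50 (x, long side) x 32 (y) mm, 18 high; a neck; a grey grip block 26 (x) x 20 (y) mm from 38 to 100 mm above the face, pinched across its 20 mm from above; a pin on top ends at 108 mm. About 0.2 kg. Origin: centre of the flat face; z up. Which of the two pickups stands nearer varies.
- rack: relay rack fixed to the bench between the pickups and the tray: an upright wall of relays 260 mm long (its x, roughly along world x), 50 mm wide (y), 110 mm tall. Origin: centre of its underside.
- round_probe: bystander: the other hand-held pickup, same grip as the probe but with a ROUND head 42 mm across and 18 mm high; 108 mm tall, stands upright on its head. Origin: centre of its underside.
- screwdriver: bystander: screwdriver lying on the bench near the robot, along its own x axis.
- wrench: bystander: steel wrench lying flat on the bench, along its own x axis.
- mug: bystander: white ceramic mug, 80 mm across, 95 mm tall. Origin: centre of its underside.
- spray_can: bystander: spray can, 60 mm across, 160 mm tall, standing at the far side. Origin: centre of its underside.
- parts_bin: bystander: black open parts bin 90 x 140 x 50 mm at the far side. Origin: centre of its underside.
- socket: bystander: steel wrench socket, 28 mm across, 50 mm tall, standing near the robot. Origin: centre of its underside.
There are look-alikes about, which are no part of the job. Leave any pink or yellow look-alike of the probe alone.

How it is judged:
By the outcome, as a careful person would: the job done as asked, in the order asked, and still so for the second after the job is handed in, while the arm keeps its last pose, push and grip.
It also fails if it takes over 64 s, if anything falls off the work surface, if the arm or the gripper's body presses on something with over 40 N, if the wrist force passes 120 N, or if a joint passes its speed limit or range.

## Robot

A 6-joint arm with a two-finger parallel gripper is mounted at the origin on the work surface. World frame = base frame: x ahead of the robot, y to its left, z up, the work surface at z = 0. Lengths are in mm, angles in rad, forces in N, time in s.
With the tool pointing down it reaches from about 325 to 900 mm from the base axis. Payload 6.1 kg.
Tool frame: the origin (TCP) lies at the very end of the fingers, on their centre line; the grasp point (between the pads) lies 19 mm behind it; z points along the fingers, y is the line along which they close (so a half turn about z gives the same grasp; the last joint's range is limited). The gripper opens to 87 mm and grips with 3 to 60 N. Pads are 19 mm wide; open, the fingers measure 117 mm over their backs; the gripper's body (75 mm by 190 mm) begins 51 mm behind the grasp point.
Start: joints at [-1.314, 0.22, 1.526, -0, 1.395, -0.126], TCP at [233.442, -579.759, 222.538] pointing down, gripper open.
Joint ranges: [-2.98, 2.98], [-0.91, 2.08], [0.09, 2.57], [-1.24, 4.39], [0.2, 2.65], [-2.68, 2.68]. Speed limits (rad/s): [2.57, 2.57, 3.01, 3.14, 3.14, 3.14].

## Interface

Orientations are given as a unit quaternion [w, x, y, z].
In Python, from plant import env gives the robot as it stands. The module is installed in compiled form; this text tells all that it offers.
- The arm moves only by the shell command python3 -m handwheel 'ROWS' [FORCE]. ROWS is JSON, a list of rows, each a list of 7 numbers: the opening, from 0 (shut) to 1 (fully open), then the shift along the tool's x, y, z normalised to -1 to 1, where 1 is 300 mm, then the turn, a rotation vector about the tool's x, y, z normalised to -1 to 1, where 1 is 180 degrees. In form: [[grip, x, y, z, rx, ry, rz], ...]. A call has 1 to 12 rows; each row is the pose to reach, as a shift and turn from the pose commanded when the call began, along the tool's axes at that moment, turning the shorter way round; what a row does not reach only later rows make up. A row lasts 1/8 s, in which the tool goes at most 62.5 mm and 10.7 degrees, less where a joint would pass 70% of its speed; a pose out of reach is approached as far as the arm can. A call with a number of a shift or a turn outside -1 to 1 is refused whole. A call with a gripper value outside its range is refused whole. The fingers move at their own pace and stop on an object; FORCE is the grip in N (left out, the last holds). Time passes only in rows, so rows that repeat a pose let the fingers close. It gives the time, the measured TCP pose, the force, the opening and the grip force at its end, in the units of the state.
- env.state(): the state, without advancing time (a new reading comes with each control period).
- env.capture(name): name is "scene" or "top"; returns a dict with "color" (400x640x3 uint8, blue, green, red), "z_map" (400x640 float32, mm along the optical axis (not along the pixel's ray), 0 where there is no reading), "vertical_fov" (degrees; the focal length in pixels is half the picture's height over the tangent of half this angle, whatever the lens; pixels are square), "cx", "cy" (the principal point, pixels), "R" (3x3) and "t" (3): a world point X has camera coordinates R X + t. Camera axes: x right, y down, z forward; pixel columns grow to the right and rows downward; lengths in mm; the calibration is good to about 2 mm. A picture is of the moment at which its call begins.
- env.hand_in(): hands the job in; it is judged then, once.
The state is a dict: "t": time; "q": joint angles; "joint_velocities": joint speeds; "effort": joint torques, N m; "position": TCP position; "ee_rot": TCP orientation; "contact_force": force on the tool from outside, world axes, zero at the start; "wrist_torque": the same for the moment, N m; "opening": finger opening in mm; "finger_force": force on a finger pad.
Only numpy, scipy, OpenCV 4.12 (cv2) and the standard library are available. Lean on these libraries where they do the work, as an engineer would, in place of code of your own. Each camera call takes 0.05 s, during which the arm holds its last target. There are 200 camera calls.

## Working session

There is one attempt and no reset: what is moved stays moved. The work goes in short steps, Python scripts to look and compute and a shell command to move; the robot and the scene stay as the last step left them, time stands still between calls to the robot, and variables do not carry over. Pictures are saved under pics/ and viewed, at most 10 in all, crops included, and the job is handed in when it is done.

```bash
mkdir -p pics
cat > h.py <<'E'
import numpy as np, cv2
from plant import env
def cap(n):
    c=env.capture(n); c['f']=200/np.tan(np.radians(c['vertical_fov'])/2); c['R']=np.array(c['R']);c['t']=np.array(c['t']); return c
def cloud(c):
    z=c['z_map'].astype(float); v,u=np.mgrid[:400,:640]
    P=np.stack([(u-c['cx'])/c['f']*z,(v-c['cy'])/c['f']*z,z],-1)
    W=(P-c['t'])@c['R']; W[z==0]=np.nan; return W
def proj(c,X):
    p=np.atleast_2d(X)@c['R'].T+c['t']; return p[:,:2]/p[:,2:]*c['f']+[c['cx'],c['cy']]
E
python3 - <<'E'
from h import *
for n in ('scene','top'):
    c=cap(n); cv2.imwrite(f'pics/{n}0.png',c['color']); print(n,c['f'],c['cx'],c['cy'],c['R'].round(3).tolist(),c['t'].round(1)); np.savez(f'{n}0.npz',**c)
print(env.state())
E
```

```text
scene 453.6212302064659 324.08395020459454 199.8103657570073 [[-0.361, 0.932, 0.007], [0.608, 0.241, -0.756], [-0.707, -0.269, -0.654]] [ 196.4 -295.5 1810.7]
top 380.4599639536025 322.90538453735496 197.03349163682114 [[-0.028, -0.999, -0.015], [-0.983, 0.031, -0.181], [0.181, 0.01, -0.983]] [  19.5  562.5 1002.9]
{'t': 0.1, 'q': array([-1.31407252e+00,  2.21176118e-01,  1.52748685e+00,  1.60833047e-05,
        1.39470744e+00, -1.26065731e-01]), 'joint_velocities': array([ 7.34512240e-04, -2.28670791e-03, -8.85437305e-04,  5.79945801e-05,
        4.45911319e-04,  1.05769783e-03]), 'effort': array([ 9.04271856e-04, -4.95945311e+01, -3.88519478e+01,  7.02042296e-02,
        5.14298212e-02, -2.87092018e-05]), 'position': array([ 233.3219865 , -579.21354429,  221.53399242]), 'ee_rot': array([-8.87496660e-04,  9.81739747e-01,  1.90226917e-01, -5.01289622e-05]), 'contact_force': array([-0.26665578,  0.52838267,  0.11517554]), 'wrist_torque': array([0.02026973, 0.06170733, 0.047053  ]), 'finger_force': 0.0, 'opening': 87.1774146516881}
```

View pics/scene0.png

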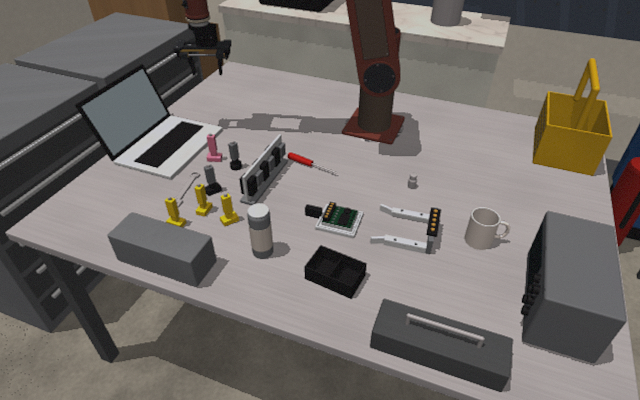

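View pics/top0.png

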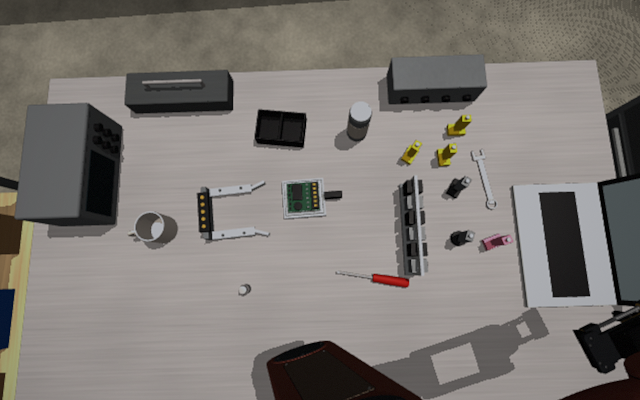

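The scene view shows the tray and ECU at (340,217), handle at (314,211), dock at (410,228), and the rack at (263,168). The dark pickups are at (234,155) and (211,180), with a pink and several yellow look-alikes around them. In the top view the tray is at (305,198), dock at (205,213), rack at (412,227), and the dark pickups at (458,187) and (462,238). I'll zoom in on these.

Run:
```python
from h import *
s=dict(np.load('scene0.npz')); t=dict(np.load('top0.npz'))
def crop(c,u,v,w,h,W,H): return cv2.resize(c['color'][v:v+h,u:u+w],(W,H),interpolation=cv2.INTER_CUBIC)
a=crop(s,190,125,70,80,350,400); b=crop(t,430,165,90,90,400,400)
d=crop(t,190,165,160,90,750,400)[:, :]
cv2.imwrite('pics/c1.png',np.hstack([a,b])); cv2.imwrite('pics/c2.png',d)
for c,n in((s,'s'),(t,'t')):
    W=cloud(c); np.save(n+'W.npy',W)
    b=(W[...,2]<15)&(W[...,2]>-15); print(n,'bench z',np.nanmedian(W[b][:,2]))
W=np.load('tW.npy')
for p in [(305,198),(333,195),(205,213),(265,184),(268,234),(412,227),(458,187),(465,183),(462,238),(468,236)]: print(p,W[p[1],p[0]].round(0))
```

```text
s bench z 1.113598794510792
t bench z -1.015993890039438
(305, 198) [566.  54.  26.]
(333, 195) [571. -26.  35.]
(205, 213) [526. 325.  65.]
(265, 184) [617. 172.  -2.]
(268, 234) [468. 161.  16.]
(412, 227) [ 472. -237.   53.]
(458, 187) [ 576. -366.   69.]
(465, 183) [ 580. -376.   97.]
(462, 238) [ 437. -361.   78.]
(468, 236) [ 440. -367.  103.]
```

View pics/c1.png

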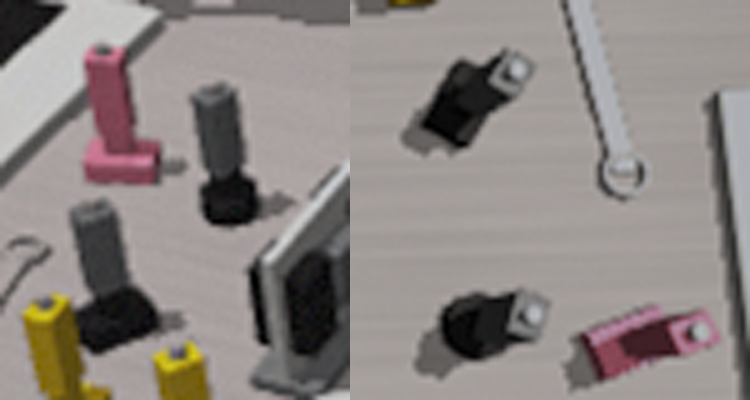

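View pics/c2.png

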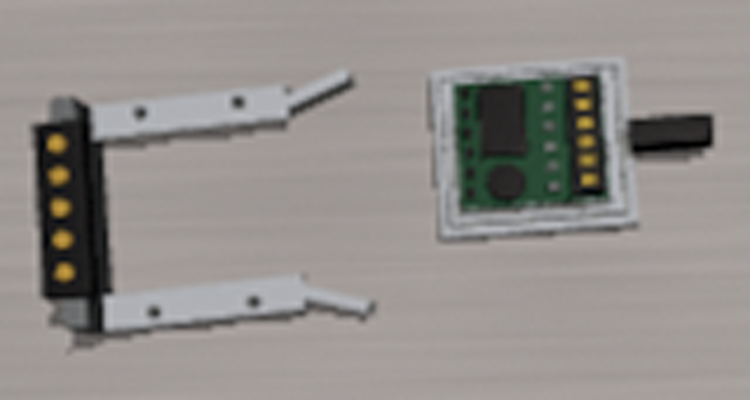

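The crops show that the far pickup is the rectangular one: top (458,187), scene (211,180). The round one is nearer. The dock mouth faces the tray, with the rail tips at about (265,183) and (269,232). In the top view the module is at about (297,190) and the can at about (298,204). Next I'll fit poses from both depth clouds.

```bash
cat > m.py <<'E'
from h import *
def rect(P):
    (c,(w,h),a)=cv2.minAreaRect(P[:,:2].astype(np.float32)); 
    if w<h: w,h,a=h,w,a+90
    return np.round(c,1),round(w,1),round(h,1),round((a+90)%180-90,1),len(P)
def sel(W,x0,x1,y0,y1,z0,z1):
    m=(W[...,0]>x0)&(W[...,0]<x1)&(W[...,1]>y0)&(W[...,1]<y1)&(W[...,2]>z0)&(W[...,2]<z1); return W[m]
def rob(P):
    """trim fringe outliers"""
    d=np.linalg.norm(P[:,:2]-np.median(P[:,:2],0),axis=1); return P[d<np.percentile(d,98)*1.1]
E
python3 - <<'E'
from m import *
for n,dz in(('sW.npy',1.1),('tW.npy',-1)):
    W=np.load(n); W[...,2]-=dz; print(n)
    for nm,b in dict(tray=(490,640,0,125,7,60),handle=(530,610,-60,-4,25,45),railL=(560,640,170,310,18,30),railR=(430,510,150,310,18,30),stop=(430,640,290,370,45,80),rack=(320,640,-290,-180,90,125),racklow=(320,640,-290,-180,10,125),head=(530,620,-420,-320,10,22),head2=(530,620,-420,-320,10,34),grip=(530,620,-420,-320,60,103),top=(530,620,-420,-320,94,103),rgrip=(390,480,-420,-320,60,115),rhead=(390,480,-420,-320,10,22)).items():
        P=sel(W,*b)
        if len(P)>4: print(nm,rect(P),'z',np.percentile(P[:,2],[5,50,95]).round(1),'mean',P.mean(0).round(1))
# all tall things in the corridor
E
```

```text
sW.npy
tray (array([564.7,  60.7]), 134.2, 121.7, 2.7, 1059) z [ 9.4 26.1 41.2] mean [585.6  65.5  24.1]
handle (array([578.5, -26.6]), 43.7, 23.4, 89.6, 88) z [27.6 34.9 38.5] mean [579.5 -26.2  34. ]
railL (array([604. , 241.4]), 137.0, 28.7, -83.0, 252) z [18.6 21.6 25.2] mean [603.4 250.7  21.6]
railR (array([478.2, 236.9]), 147.0, 29.4, -85.9, 229) z [18.6 21.6 25. ] mean [477.5 246.6  21.8]
stop (array([533.2, 333.3]), 147.9, 30.0, 4.5, 346) z [52.6 66.4 70.3] mean [545.6 334.3  64.8]
rack (array([ 475.8, -239.1]), 265.5, 44.3, -0.3, 449) z [ 90.8 100.5 111.7] mean [ 491.5 -236.   100.9]
racklow (array([ 463.3, -231.4]), 289.8, 69.8, -7.5, 1604) z [ 11.4  71.6 109.7] mean [ 493.6 -228.2   64. ]
head (array([ 587.3, -374.4]), 49.2, 38.0, -38.0, 97) z [12.2 17.7 20.6] mean [ 590.8 -371.5   16.9]
head2 (array([ 587.3, -374.4]), 49.2, 38.0, -38.0, 118) z [12.2 18.1 31.3] mean [ 590.7 -371.6   18.9]
grip (array([ 586.9, -375. ]), 27.6, 27.6, -28.6, 120) z [ 62.6  84.9 100.6] mean [ 591.  -371.5   83.4]
top (array([ 585.7, -377.1]), 25.7, 25.6, 54.5, 38) z [ 94.7  99.  101.8] mean [ 
[... 859 characters left out ...]
6.6]), 286.7, 77.8, -8.1, 2220) z [ 11.6  85.4 110.7] mean [ 463.1 -232.6   73.5]
head (array([ 583.9, -376.1]), 49.7, 31.8, -33.6, 123) z [12.4 17.2 20.9] mean [ 579.7 -369.2   17.1]
head2 (array([ 583.9, -376.1]), 49.7, 31.8, -33.6, 130) z [12.5 17.4 22.3] mean [ 579.5 -369.3   17.6]
grip (array([ 583.1, -375.8]), 26.7, 20.6, -34.3, 115) z [ 63.3  96.9 102.1] mean [ 581.3 -372.3   89.5]
top (array([ 583. , -375.9]), 26.7, 20.3, -34.5, 64) z [ 96.6  99.4 102.4] mean [ 582.8 -374.5   99.4]
rgrip (array([ 440.2, -371.4]), 25.9, 20.6, -20.3, 134) z [ 64.2  97.8 107.7] mean [ 439.3 -368.3   91.9]
rhead (array([ 439.3, -366.1]), 41.1, 29.7, 9.5, 99) z [13.7 17.3 20.8] mean [ 439.  -363.9   17.4]
```

```bash
cat > g.py <<'E'
import sys
from m import *
from scipy.spatial.transform import Rotation as Ro
def go(x,y,z,yaw):
    s=env.state(); q=s['ee_rot']; R=Ro.from_quat([q[1],q[2],q[3],q[0]])
    d=R.inv().apply(np.array([x,y,z])-s['position'])/300
    best=min((R.inv()*Ro.from_euler('ZX',[yaw+k,180],degrees=True)).as_rotvec(degrees=True)/180 for k in(0,)) if 0 else (R.inv()*Ro.from_euler('ZX',[yaw,180],degrees=True)).as_rotvec(degrees=True)/180
    X=R.as_matrix()[:,0]
    print('row',d.round(4),best.round(4),'at',s['position'].round(1),'yaw',np.degrees(np.arctan2(X[1],X[0])).round(1),'F',s['contact_force'].round(1),'open',s['opening'].round(1),s['finger_force'],'t',s['t'].round(2) if hasattr(s['t'],'round') else s['t'],'q1,6',np.degrees(s['q'][[0,5]]).round(0))
if __name__=='__main__': go(*map(float,sys.argv[1:]))
E
sed -i 's/^    best=.*/    best=(R.inv()*Ro.from_euler("ZX",[yaw,180],degrees=True)).as_rotvec(degrees=True)\/180/' g.py
python3 g.py 404 -303 222 57
```

```text
Traceback (most recent call last):
  File "g.py", line 10, in <module>
    if __name__=='__main__': go(*map(float,sys.argv[1:]))
                             ~~^^^^^^^^^^^^^^^^^^^^^^^^^^
  File "g.py", line 9, in go
    print('row',d.round(4),best.round(4),'at',s['position'].round(1),'yaw',np.degrees(np.arctan2(X[1],X[0])).round(1),'F',s['contact_force'].round(1),'open',s['opening'].round(1),s['finger_force'],'t',s['t'].round(2) if hasattr(s['t'],'round') else s['t'],'q1,6',np.degrees(s['q'][[0,5]]).round(0))
                                                                                                                                                             ^^^^^^^^^^^^^^^^^^
AttributeError: 'float' object has no attribute 'round'
```

```bash
sed -i "s/s\['opening'\].round(1)/round(float(s['opening']),1)/" g.py
python3 g.py 404 -303 222 57
```

```text
row [ 8.716e-01 -6.416e-01 -2.000e-04] [-0.0005 -0.0002 -0.1948] at [ 233.3 -579.2  221.5] yaw 21.9 F [-0.3  0.5  0.1] open 87.2 0.0 t 0.1 q1,6 [-75.  -7.]
```

```bash
python3 -m handwheel '[[1,0.17,-0.13,0,0,0,-0.03],[1,0.35,-0.26,0,0,0,-0.08],[1,0.52,-0.39,0,0,0,-0.12],[1,0.7,-0.52,0,0,0,-0.16],[1,0.87,-0.64,0,0,0,-0.195],[1,0.87,-0.64,0,0,0,-0.195],[1,0.87,-0.64,0,0,0,-0.195]]' 20; python3 g.py 575 -25 60 92.8
```

```text
t: 0.98
position: [403.9, -303.9, 222.4]
ee_rot: [0.0, 0.878, 0.478, -0.0]
contact_force: [-0.1, 0.5, 1.1]
opening: 87.4
finger_force: 0.0
row [ 1.0905 -0.0263  0.5407] [-1.000e-04  1.000e-04 -1.984e-01] at [ 403.9 -303.9  222.4] yaw 57.1 F [-0.1  0.5  1.1] open 87.4 0.0 t 0.975 q1,6 [-46. -13.]
```

```bash
python3 -m handwheel '[[1,0.18,0,0,0,0,-0.03],[1,0.36,0,0,0,0,-0.08],[1,0.54,0,0,0,0,-0.12],[1,0.72,-0.01,0.1,0,0,-0.16],[1,0.9,-0.02,0.2,0,0,-0.198],[1,1,-0.025,0.35,0,0,-0.198],[1,1,-0.025,0.35,0,0,-0.198],[1,1,-0.025,0.35,0,0,-0.198]]'; python3 g.py 575.5 -25 8 92.8
```

```text
t: 1.98
position: [561.1, -50.4, 117.9]
ee_rot: [0.0, 0.691, 0.723, -0.0]
contact_force: [0.6, 0.2, 0.5]
opening: 87.1
finger_force: 0.0
row [0.0826 0.0518 0.3664] [ 0.      0.0002 -0.0013] at [561.1 -50.4 117.9] yaw 92.6 F [0.6 0.2 0.5] open 87.1 0.0 t 1.975 q1,6 [-13. -16.]
```

```bash
python3 -m handwheel '[[1,0.082,0.052,0.05,0,0,-0.001],[1,0.082,0.052,0.15,0,0,-0.001],[1,0.082,0.052,0.25,0,0,-0.001],[1,0.082,0.052,0.33,0,0,-0.001],[1,0.082,0.052,0.366,0,0,-0.001],[1,0.082,0.052,0.366,0,0,-0.001],[0.1,0.082,0.052,0.366,0,0,-0.001],[0.1,0.082,0.052,0.366,0,0,-0.001],[0.1,0.082,0.052,0.366,0,0,-0.001],[0.1,0.082,0.052,0.366,0,0,-0.001],[0.1,0.082,0.052,0.366,0,0,-0.001],[0.1,0.082,0.052,0.366,0,0,-0.001]]' 20
python3 - <<'E'
from m import *
for n,dz in(('scene',1.1),('top',-1)):
    c=cap(n); W=cloud(c); W[...,2]-=dz; print(n)
    for nm,b in dict(tray=(490,640,0,125,7,60),).items():
        P=sel(W,*b); print(nm,rect(P))
    if n=='top': cv2.imwrite('pics/t1.png',cv2.resize(c['color'][150:260,190:360],None,fx=4,fy=4,interpolation=cv2.INTER_CUBIC))
E
python3 g.py 575.5 -25 8 92.8
```

```text
t: 3.48
position: [575.2, -23.0, 7.7]
ee_rot: [-0.0, 0.689, 0.725, -0.0]
contact_force: [-0.7, -0.4, 0.4]
opening: 35.2
finger_force: 0.0
scene
tray (array([573.9,  62.1]), 122.4, 115.3, -85.9, 1054)
top
tray (array([569.1,  68. ]), 109.4, 104.9, 2.5, 528)
row [-0.0065  0.0008 -0.001 ] [-0.     -0.      0.0003] at [575.2 -23.1   7.7] yaw 92.9 F [ 0.1  0.3 -0.7] open 26.7 0.0 t 3.575 q1,6 [-10. -13.]
```

View pics/t1.png

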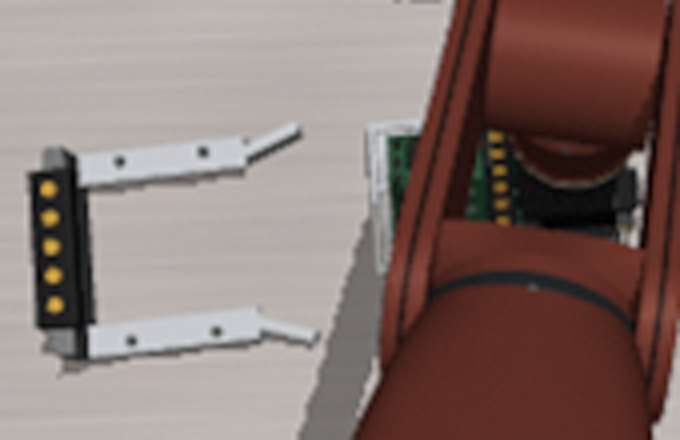

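The arm hides most of the tray in the top view. The rails run from (80,165) to (245,140) and from (90,345) to (260,320), with no contact yet. I'll finish closing.

```bash
python3 -m handwheel '[[0,0,0,0,0,0,0],[0,0,0,0,0,0,0],[0,0,0,0,0,0,0],[0,0,0,0,0,0,0]]' 20
python3 - <<'E'
from m import *
c=cap('scene'); W=cloud(c); W[...,2]-=1.1
for nm,b in dict(tray=(490,640,-5,125,7,60),tw=(490,640,0,130,7,14),railL=(560,640,170,310,18,30),railR=(430,510,150,310,18,30),stop=(430,640,290,370,45,80)).items():
    P=sel(W,*b); print(nm,rect(P))
np.save('sW1.npy',W)
# precise dock lines from top0: fit rails main segment mid lines
W=np.load('tW.npy'); W[...,2]+=1
for x0,x1 in((560,640),(430,520)):
    P=sel(W,x0,x1,200,305,19,30); k=cv2.fitLine(P[:,:2].astype(np.float32),cv2.DIST_HUBER,0,.01,.01).ravel(); a=np.degrees(np.arctan2(k[1],k[0]))%180; print('rail',a,P[:,:2].mean(0), 'x at y=250', k[2]+(250-k[3])*k[0]/k[1])
P=sel(W,430,640,290,370,25,60); print('stop face y min',np.percentile(P[:,1],[1,5,20]), P[P[:,1]<np.percentile(P[:,1],5)].mean(0))
k=rect(sel(W,490,640,-5,125,7,60)); print(k)
E
python3 g.py 575.5 -25 8 92.8
```

```text
t: 4.08
position: [575.3, -23.1, 7.7]
ee_rot: [0.0, 0.689, 0.724, 0.0]
contact_force: [1.4, 0.1, -2.0]
opening: 18.0
finger_force: 20.0
tray (array([574.3,  58.6]), 127.2, 117.3, -88.0, 1085)
tw (array([574.3,  62.1]), 120.7, 117.1, -87.8, 288)
railL (array([602.5, 241.3]), 137.2, 30.7, -83.0, 256)
railR (array([478.5, 237.3]), 146.3, 28.7, -84.9, 236)
stop (array([531.1, 333.2]), 150.3, 29.8, 4.8, 347)
rail 95.06716 [597.74466415 256.13996969] x at y=250 598.6392
rail 95.4064 [473.85429139 253.35146777] x at y=250 474.27023
stop face y min [291.42568626 302.52055618 319.15535096] [537.13188514 295.55081293  26.51037802]
(array([569.5,  58.2]), 124.2, 111.1, -87.2, 1508)
row [-0.0065  0.0003 -0.001 ] [ 0.0001 -0.      0.0003] at [575.3 -23.1   7.7] yaw 92.8 F [ 1.8 -0.5 -0.9] open 17.8 20.000158951152116 t 4.125 q1,6 [-10. -13.]
```

Run:
```python
from m import *
s=dict(np.load('scene0.npz')); A=np.load('sW.npy'); A[...,2]-=1.1; B=np.load('sW1.npy'); c1=cap('scene')
def gr(c,W):
    h=cv2.cvtColor(c['color'],cv2.COLOR_BGR2HSV); m=(h[...,0]>40)&(h[...,0]<90)&(h[...,1]>80)&(np.abs(W[...,0]-570)<80)&(np.abs(W[...,1]-60)<80)
    return m.sum(),W[m].mean(0).round(2)
print(gr(s,A),gr(c1,B))
for W in(A,B): print(rect(sel(W,490,640,0,130,7,14)),sel(W,490,640,5,130,7,60).mean(0).round(1))
# image shift of the tray by phase correlation / template match
a=cv2.cvtColor(s['color'],6);b=cv2.cvtColor(c1['color'],6); T=a[205:235,325:362]; T=cv2.resize(T,None,fx=8,fy=8,interpolation=cv2.INTER_CUBIC)
S=cv2.resize(b[197:243,315:372],None,fx=8,fy=8,interpolation=cv2.INTER_CUBIC); r=cv2.matchTemplate(S,T,cv2.TM_CCOEFF_NORMED); _,v,_,l=cv2.minMaxLoc(r); print(v,(np.array(l)/8-[10,8]))
cv2.imwrite('pics/s1.png',cv2.resize(np.hstack([s['color'][180:260,290:460],c1['color'][180:260,290:460]]),None,fx=2.3,fy=2.3,interpolation=cv2.INTER_CUBIC))
```

```text
(np.int64(240), array([579.07,  66.84,  27.36])) (np.int64(232), array([578.56,  65.19,  31.13]))
(array([564.6,  61.2]), 134.1, 120.3, 2.9, 282) [586.5  68.2  24.3]
(array([574.3,  62.1]), 120.7, 117.1, -87.8, 288) [586.3  68.6  24.4]
0.9379438161849976 [ 0.    -0.125]
```

View pics/s1.png

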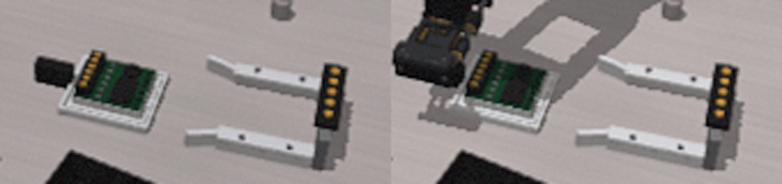

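Gripping barely moved the tray, so the jaws calibrate the top camera (about +1.8 mm in x). Next I'll swing the tray onto the dock axis just outside the mouth.

```bash
python3 g.py 560.6 0 7.7 95.1
```

```text
row [ 0.0792 -0.0453  0.0001] [ 0.0001 -0.     -0.0125] at [575.4 -23.1   7.7] yaw 92.8 F [ 0.6  1.  -2. ] open 17.9 20.000143172219396 t 4.175 q1,6 [-10. -13.]
```

```bash
python3 -m handwheel '[[0,0.016,-0.009,0,0,0,-0.0025],[0,0.032,-0.018,0,0,0,-0.005],[0,0.048,-0.027,0,0,0,-0.0075],[0,0.064,-0.036,0,0,0,-0.01],[0,0.079,-0.045,0,0,0,-0.0125],[0,0.079,-0.045,0,0,0,-0.0125],[0,0.079,-0.045,0,0,0,-0.0125]]'
python3 - <<'E'
from m import *
c=cap('top'); W=cloud(c); W[...,2]+=1
cv2.imwrite('pics/t2.png',cv2.resize(c['color'][160:260,190:340],None,fx=5,fy=5,interpolation=cv2.INTER_CUBIC))
# front wall edge of tray & visible parts
P=sel(W,480,640,60,160,5,40); print(rect(P),P[:,:2].min(0),P[:,:2].max(0))
E
python3 g.py 544.7 178 7.7 95.1
```

```text
t: 5.05
position: [560.0, 0.8, 7.7]
ee_rot: [-0.001, 0.675, 0.738, 0.0]
contact_force: [-0.2, 2.9, -0.2]
opening: 17.8
finger_force: 20.0
(array([554.8, 106.3]), 138.2, 92.5, 3.4, 310) [483.08222405  60.08641952] [621.07575476 156.59564559]
row [0.5931 0.0016 0.0007] [-0.0003 -0.0004  0.0001] at [560.1   0.7   7.7] yaw 95.1 F [-0.2  3.8 -0.5] open 18.0 19.992421749047935 t 5.1 q1,6 [ -8. -13.]
```

View pics/t2.png

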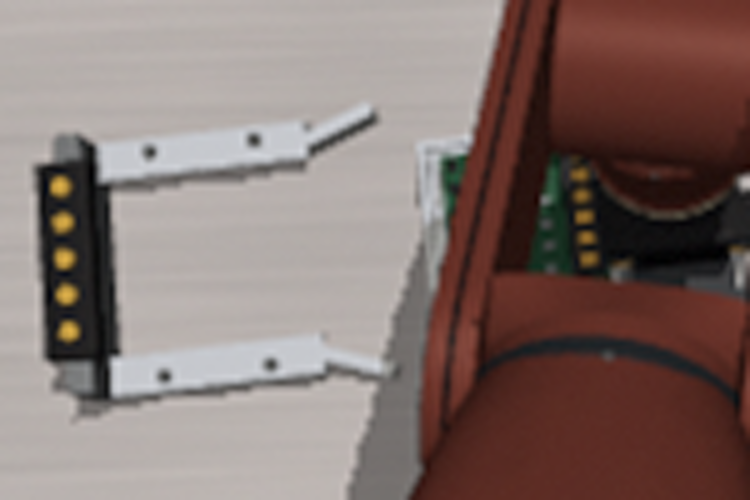

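The tray's front corner is at about (418,145), between the flare tips at (375,110) and (392,370), and parallel to the rails. Now I'll advance it.

```bash
python3 -m handwheel '[[0,0.04,0,0,0,0,0],[0,0.08,0,0,0,0,0],[0,0.12,0,0,0,0,0],[0,0.16,0,0,0,0,0],[0,0.2,0,0,0,0,0],[0,0.22,0,0,0,0,0],[0,0.24,0,0,0,0,0],[0,0.26,0,0,0,0,0]]'; python3 g.py 544.7 178 7.7 95.1
```

```text
t: 6.1
position: [553.6, 77.8, 7.7]
ee_rot: [0.0, 0.675, 0.738, -0.0]
contact_force: [0.6, -3.8, -3.4]
opening: 17.5
finger_force: 20.0
row [3.353e-01 2.000e-04 1.000e-04] [-0.  0. -0.] at [553.6  77.8   7.7] yaw 95.1 F [ 0.6 -3.8 -3.4] open 17.5 19.990045570302755 t 6.1 q1,6 [-0. -5.]
```

```bash
python3 -m handwheel '[[0,0.015,0,0,0,0,0],[0,0.03,0,0,0,0,0],[0,0.045,0,0,0,0,0],[0,0.06,0,0,0,0,0],[0,0.075,0,0,0,0,0],[0,0.09,0,0,0,0,0]]'; python3 g.py 544.7 178 7.7 95.1
```

```text
t: 6.85
position: [551.1, 104.8, 7.7]
ee_rot: [-0.0, 0.675, 0.738, -0.0]
contact_force: [1.1, -4.0, -1.8]
opening: 17.9
finger_force: 20.0
row [2.449e-01 4.000e-04 1.000e-04] [-0. -0.  0.] at [551.1 104.8   7.7] yaw 95.1 F [ 1.1 -4.  -1.8] open 17.9 19.990023616701365 t 6.85 q1,6 [ 3. -2.]
```

Force is about 4 N, which is just sliding friction, so the tray has entered cleanly. Continuing.

```bash
python3 -m handwheel '[[0,0.02,0,0,0,0,0],[0,0.04,0,0,0,0,0],[0,0.06,0,0,0,0,0],[0,0.08,0,0,0,0,0],[0,0.1,0,0,0,0,0],[0,0.12,0,0,0,0,0],[0,0.14,0,0,0,0,0],[0,0.16,0,0,0,0,0],[0,0.18,0,0,0,0,0],[0,0.19,0,0,0,0,0],[0,0.2,0,0,0,0,0]]'; python3 g.py 544.7 178 7.7 95.1
```

```text
t: 8.22
position: [545.8, 164.4, 7.7]
ee_rot: [-0.0, 0.675, 0.738, -0.0]
contact_force: [-0.1, -5.0, -2.5]
opening: 17.6
finger_force: 20.0
row [ 0.0455  0.0004 -0.0001] [-0.0001  0.      0.    ] at [545.8 164.4   7.7] yaw 95.1 F [-0.1 -5.  -2.5] open 17.6 19.990253895521164 t 8.225 q1,6 [9. 4.]
```

```bash
python3 -m handwheel '[[0,0.007,0,0,0,0,0],[0,0.014,0,0,0,0,0],[0,0.021,0,0,0,0,0],[0,0.028,0,0,0,0,0],[0,0.035,0,0,0,0,0]]'; python3 -m handwheel '[[0,0.005,0,0,0,0,0],[0,0.01,0,0,0,0,0]]'
```

```text
t: 8.85
position: [544.9, 174.8, 7.7]
ee_rot: [-0.0, 0.675, 0.738, -0.0]
contact_force: [1.2, -4.3, -1.8]
opening: 18.1
finger_force: 20.0
t: 9.1
position: [544.6, 177.8, 7.7]
ee_rot: [-0.0, 0.675, 0.738, -0.0]
contact_force: [0.6, -3.2, -2.5]
opening: 17.9
finger_force: 20.0
```

```bash
for i in 1 2 3; do python3 -m handwheel '[[0,0.005,0,0,0,0,0],[0,0.01,0,0,0,0,0]]' | grep -E 'pos|contact'; done
```

```text
position: [544.4, 180.8, 7.7]
contact_force: [0.0, -3.1, -2.0]
position: [544.1, 181.9, 7.7]
contact_force: [-1.1, -15.4, 0.4]
position: [544.1, 182.2, 7.7]
contact_force: [0.1, -25.9, 1.1]
```

The force rose to 26 N at y≈182, so the tray is against the stop. I'll ease off, release with a small opening, and rise.

```bash
python3 -m handwheel '[[0,-0.011,0,0,0,0,0],[0,-0.011,0,0,0,0,0]]' | grep -E 'pos|contact'; python3 -m handwheel '[[0.45,0,0,0,0,0,0],[0.45,0,0,0,0,0,0],[0.45,0,0,0,0,0,0],[0.45,0,0,0,0,0,0],[0.45,0,0,0,0,0,0],[0.45,0,0,-0.1,0,0,0],[0.45,0,0,-0.2,0,0,0],[0.45,0,0,-0.35,0,0,0],[0.45,-0.15,0,-0.55,0,0,0],[1,-0.3,0,-0.7,0,0,0],[1,-0.5,0,-0.7,0,0,0],[1,-0.7,0,-0.7,0,0,0]]'; python3 g.py 420 -180 217 50
```

```text
position: [544.0, 182.1, 7.7]
contact_force: [-0.0, -8.6, 0.0]
t: 11.6
position: [563.3, -22.4, 219.7]
ee_rot: [0.002, 0.675, 0.738, 0.001]
contact_force: [0.6, -0.3, -0.8]
opening: 61.4
finger_force: 0.0
row [-0.4802 -0.5231  0.0076] [ 1.200e-03 -2.000e-04  2.509e-01] at [563.3 -22.4 219.7] yaw 95.2 F [ 0.6 -0.3 -0.8] open 61.4 0.0 t 11.6 q1,6 [-10. -15.]
```

```bash
python3 - <<'E'
from m import *
W=np.load('tW.npy'); W[...,2]+=1
P=sel(W,610,720,-420,-280,10,130); d=np.linalg.norm(P[:,:2]-[584.8,-376],axis=1); print('nearest yellow',d.min(),P[d.argmin()])
E
python3 g.py 584.8 -200 220 120
```

```text
nearest yellow 25.7623755663709 [ 610.07327546 -380.99615275   16.94839668]
row [-5.961e-01  1.800e-02 -3.000e-04] [ 0.0011  0.0005 -0.138 ] at [563.3 -22.4 219.7] yaw 95.2 F [ 0.6 -0.3 -0.8] open 61.4 0.0 t 11.6 q1,6 [-10. -15.]
```

```bash
python3 -m handwheel '[[0.6,-0.2,0.006,0,0,0,-0.04],[0.6,-0.4,0.012,0,0,0,-0.09],[0.6,-0.6,0.018,0,0,0,-0.138],[0.6,-0.6,0.018,0,0,0,-0.138],[0.6,-0.6,0.018,0,0,0,-0.138]]'|grep pos
python3 - <<'E'
from m import *
W=np.load('tW.npy'); W[...,2]+=1
a=np.radians(-34.4); ex=np.array([np.cos(a),np.sin(a)]); ey=np.array([-ex[1],ex[0]])
P=sel(W,500,720,-480,-270,8,140); L=(P[:,:2]-[584.8-1.8,-376]); l=np.stack([L@ex,L@ey],1); d=np.hypot(*l.T)
k=(d>38); o=np.argsort(d[k])[:300:60]; print(np.c_[l[k][o],P[k][o][:,2]].round(0))
k=(np.abs(l[:,0])<20)&(np.abs(l[:,1])>20); print(l[k][:,1].min(),l[k][:,1].max(), l[k&(l[:,1]>0)][:,1].min() if (k&(l[:,1]>0)).any() else None, np.c_[l[k],P[k][:,2]][:8].round(0))
E
python3 g.py 584.8 -376 160 145.6
```

```text
position: [583.5, -199.4, 217.3]
[[ 52.  48.  13.]
 [ 57.  63.  93.]
 [ 55.  70.  17.]
 [ 55.  77. 100.]
 [ 58.  82.  66.]]
-116.19851111094567 -96.16027426222712 None [[  19.  -96.    9.]
 [  10.  -99.   12.]
 [  14. -104.   11.]
 [  16. -107.   10.]
 [   7.  -99.    9.]
 [   7. -103.    8.]
 [   8. -106.    8.]
 [   4. -110.    9.]]
row [-0.5129 -0.289   0.1903] [ 1.000e-04 -4.000e-04 -1.432e-01] at [ 583.5 -199.4  217.3] yaw 119.8 F [ 0.4 -1.  -0.1] open 52.4 0.0 t 12.225 q1,6 [-26. -56.]
```

```bash
python3 -m handwheel '[[0.6,-0.15,-0.1,0,0,0,-0.05],[0.6,-0.33,-0.19,0.0,0,0,-0.1],[0.6,-0.51,-0.289,0.05,0,0,-0.143],[0.6,-0.513,-0.289,0.15,0,0,-0.143],[0.6,-0.513,-0.289,0.19,0,0,-0.143],[0.6,-0.513,-0.289,0.19,0,0,-0.143]]'|grep pos
python3 - <<'E'
from m import *
for n,dz in(('scene',1.1),('top',-1)):
    c=cap(n); W=cloud(c); W[...,2]-=dz; np.savez(n+'2.npz',**c); np.save(n+'W2.npy',W); print(n)
    for nm,b in dict(tray=(480,610,195,325,9,14),ecu=(480,610,150,312,26,45),handle=(510,580,120,202,25,45),railL=(560,640,170,310,18,30),railR=(430,510,150,310,18,30)).items():
        P=sel(W,*b); print(nm,rect(P) if len(P)>4 else len(P))
c=np.load('top2.npz')
a=cv2.resize(c['color'][165:255,190:310],None,fx=4,fy=4,interpolation=cv2.INTER_CUBIC); b=cv2.resize(c['color'][150:240,420:500],None,fx=4,fy=4,interpolation=cv2.INTER_CUBIC)
cv2.imwrite('pics/t3.png',np.hstack([a,b]))
E
python3 g.py 584.8 -376 53 145.6
```

```text
position: [585.5, -373.9, 159.6]
scene
tray (array([545.7, 259.8]), 129.5, 128.4, -90.0, 160)
ecu (array([543. , 234.5]), 154.6, 124.6, -89.5, 643)
handle (array([544.3, 179.2]), 44.1, 23.5, -88.9, 97)
railL (array([590.1, 241.1]), 139.9, 58.7, -83.2, 424)
railR (array([484.6, 236.4]), 146.9, 50.2, -90.0, 268)
top
tray (array([542.5, 260.2]), 129.3, 113.5, -86.2, 301)
ecu (array([545. , 233.8]), 158.5, 123.5, 83.3, 882)
handle (array([541.7, 178.1]), 46.2, 18.1, -85.9, 113)
railL (array([585.5, 241.1]), 140.9, 54.8, -82.9, 389)
railR (array([486.6, 235.9]), 149.7, 49.9, -87.4, 477)
row [ 0.0036 -0.0056  0.3636] [0.     0.0005 0.001 ] at [ 586.5 -375.1  162.1] yaw 145.8 F [ 0.4 -1.   0.6] open 52.4 0.0 t 13.075 q1,6 [-39. -95.]
```

View pics/t3.png

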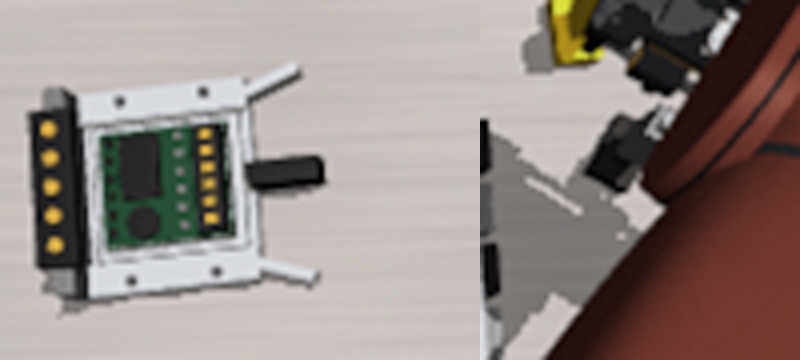

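The tray is seated between the rails against the stop. The module is at crop (140,165) and the handle at (287,172); the probe is undisturbed beneath the gripper at right. Descending to grip it.

```bash
python3 -m handwheel '[[0.6,0.004,-0.005,0.06,0,0,0.001],[0.6,0.004,-0.005,0.15,0,0,0.001],[0.6,0.004,-0.005,0.25,0,0,0.001],[0.6,0.004,-0.005,0.33,0,0,0.001],[0.6,0.004,-0.005,0.362,0,0,0.001],[0.6,0.004,-0.005,0.362,0,0,0.001],[0,0.004,-0.005,0.362,0,0,0.001],[0,0.004,-0.005,0.362,0,0,0.001],[0,0.004,-0.005,0.362,0,0,0.001],[0,0.004,-0.005,0.362,0,0,0.001],[0,0.004,-0.005,0.362,0,0,0.001],[0,0.004,-0.005,0.362,0,0,0.001]]' 25; python3 -m handwheel '[[0,0,0,0,0,0,0],[0,0,0,0,0,0,0],[0,0,0,0,0,0,0]]'; python3 g.py 584.8 -376 250 145.6
```

```text
t: 14.58
position: [583.8, -376.9, 52.4]
ee_rot: [0.0, 0.296, 0.955, -0.0]
contact_force: [-0.2, 1.7, 2.5]
opening: 19.8
finger_force: 25.0
t: 14.95
position: [583.8, -376.9, 52.4]
ee_rot: [0.0, 0.296, 0.955, -0.0]
contact_force: [-0.2, 1.4, 5.0]
opening: 19.8
finger_force: 25.0
row [-0.0012  0.0043 -0.6587] [ 0.      0.0001 -0.0005] at [ 583.8 -376.9   52.4] yaw 145.5 F [-0.2  1.4  5. ] open 19.8 24.99456534278579 t 14.95 q1,6 [-39. -95.]
```

```bash
python3 -m handwheel '[[0,0,0,0,0,0,0],[0,0,0,-0.05,0,0,0],[0,0,0,-0.15,0,0,0],[0,0,0,-0.3,0,0,0],[0,0,0,-0.45,0,0,0],[0,0,0,-0.6,0,0,0],[0,0,0,-0.65,0,0,0],[0,0,0,-0.65,0,0,0],[0,0,0,-0.65,0,0,0]]' 40; python3 g.py 570 -200 247 165
python3 - <<'E'
from m import *
for n,dz in(('scene',1.1),('top',-1)):
    W=np.load(n+'W2.npy'); c=np.load(n+'2.npz'); h=cv2.cvtColor(c['color'],cv2.COLOR_BGR2HSV)
    m=(h[...,2]<75)&(h[...,1]<120)&(W[...,0]>505)&(W[...,0]<600)&(W[...,1]>255)&(W[...,1]<300)&(W[...,2]>27)&(W[...,2]<38)
    l,L,st,ce=cv2.connectedComponentsWithStats(m.astype(np.uint8),connectivity=4)
    for i in range(1,l):
        if st[i,4]>15: P=W[L==i]; print(n,ce[i].round(1),rect(P),P.mean(0).round(1))
E
```

```text
t: 16.08
position: [582.6, -376.0, 243.8]
ee_rot: [-0.002, 0.297, 0.955, 0.001]
contact_force: [0.2, -0.1, -3.5]
opening: 19.6
finger_force: 40.0
row [ 0.367   0.4598 -0.0087] [ 0.0004 -0.0015 -0.1083] at [ 582.6 -376.   243.8] yaw 145.5 F [ 0.2 -0.1 -3.5] open 19.6 39.99466138891876 t 16.075 q1,6 [-39. -95.]
scene [414.3 226.6] (array([541. , 282.5]), 69.0, 27.7, 5.9, 151) [543.7 283.2  32.1]
top [224.4 206.4] (array([549.1, 282. ]), 47.9, 28.4, 5.1, 163) [548.3 281.7  32.6]
top [225.1 219.1] (array([514. , 279.5]), 23.8, 15.2, 87.5, 39) [512.3 279.2  32.4]
```

Probe held. The module in the top view is at (224,206), fitted as 48x28 mm at yaw 5.1°. Carrying the probe high over the rack.

```bash
python3 -m handwheel '[[0,0.06,0.075,-0.005,0,0,-0.02],[0,0.14,0.18,-0.01,0,0,-0.045],[0,0.22,0.28,-0.01,0,0,-0.07],[0,0.3,0.38,-0.01,0,0,-0.09],[0,0.367,0.46,-0.01,0,0,-0.108],[0,0.367,0.46,-0.01,0,0,-0.108]]'|grep pos; python3 g.py 560 60 247 185.1
```

```text
position: [570.0, -198.0, 247.5]
row [0.2532 0.8227 0.0038] [ 0.0007 -0.0013 -0.111 ] at [ 570.  -198.   247.5] yaw 165.1 F [-0.1  0.5 -2.8] open 19.6 39.994653733447194 t 16.825 q1,6 [ -27. -102.]
```

```bash
python3 -m handwheel '[[0,0.04,0.13,0,0,0,-0.02],[0,0.09,0.29,0,0,0,-0.04],[0,0.14,0.45,0,0,0,-0.06],[0,0.19,0.62,0,0,0,-0.085],[0,0.23,0.75,0,0,0,-0.1],[0,0.253,0.823,0.004,0,0,-0.111],[0,0.253,0.823,0.004,0,0,-0.111],[0,0.253,0.823,0.004,0,0,-0.111],[0,0.253,0.823,0.004,0,0,-0.111]]'|grep pos
cat > look.py <<'E'
from m import *
s=env.state();p=s['position']; print('tcp',p.round(1))
for n,dz in(('scene',1.1),('top',-1)):
    c=cap(n); W=cloud(c); W[...,2]-=dz
    f=p[2]-52.4
    for nm,(a,b) in dict(head=(-3,21),grip=(60,108)).items():
        P=sel(W,p[0]-45,p[0]+45,p[1]-45,p[1]+45,f+a,f+b)
        if len(P)>8: print(n,nm,rect(P),'z-face',np.percentile(P[:,2]-f,[2,50,98]).round(1),'x',np.percentile(P[:,0],[2,98]).round(1),'y',np.percentile(P[:,1],[2,98]).round(1))
    np.savez(f'{n}L.npz',**c); np.save(n+'WL.npy',W)
E
python3 look.py
python3 - <<'E'
import numpy as np,cv2
s=np.load('sceneL.npz')['color'][100:260,250:450]; t=np.load('topL.npz')['color'][120:280,200:400]
cv2.imwrite('pics/h1.png',cv2.resize(np.hstack([s,t]),None,fx=2,fy=2,interpolation=cv2.INTER_CUBIC))
E
python3 g.py 551 281.5 150 185.1
```

```text
position: [562.0, 56.1, 248.4]
tcp [562.   56.1 248.4]
scene head (array([563.9,  58.5]), 56.7, 32.3, 5.2, 156) z-face [ 1.1 15.9 20. ] x [538.9 590.9] y [43.8 74.8]
scene grip (array([565.7,  59. ]), 50.0, 30.4, -89.4, 268) z-face [ 61.7  88.4 107.5] x [556.6 579.4] y [37.6 80.7]
top head (array([544.2,  56.9]), 28.0, 15.3, -85.8, 86) z-face [ 4.  18.  20.3] x [536.1 551.7] y [42.9 69.7]
top grip (array([549.6,  58.4]), 26.3, 2.7, -81.2, 22) z-face [73.3 79.8 89.4] x [548.1 552.1] y [45.7 70.7]
row [-0.0266  0.751   0.3288] [-0.0001 -0.0001 -0.0015] at [562.   56.3 248.7] yaw -175.2 F [ 0.1  0.  -2.7] open 19.6 39.99470346607268 t 18.05 q1,6 [ -2. -97.]
```

View pics/h1.png

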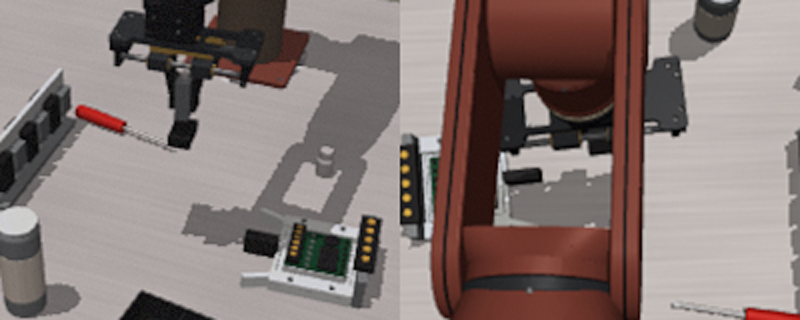

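The scene view shows the probe upright in the gripper, head at crop (182,133), with the docked unit clear below right. The offsets agree that the probe centre is about 1.2 mm in +x from the TCP. Moving high above the module.

```bash
python3 g.py 550.2 281.3 150 185.1; python3 -m handwheel '[[0,-0.004,0.1,0,0,0,0],[0,-0.01,0.25,0,0,0,-0.001],[0,-0.015,0.4,0,0,0,-0.0015],[0,-0.02,0.55,0,0,0,-0.0015],[0,-0.025,0.68,0.05,0,0,-0.0015],[0,-0.027,0.75,0.15,0,0,-0.0015],[0,-0.028,0.75,0.25,0,0,-0.0015],[0,-0.028,0.75,0.33,0,0,-0.0015],[0,-0.028,0.75,0.33,0,0,-0.0015],[0,-0.028,0.75,0.33,0,0,-0.0015],[0,-0.028,0.75,0.33,0,0,-0.0015]]'|grep pos; python3 look.py;python3 g.py 550.2 281.3 95.4 185.1
```

```text
row [-0.0239  0.7506  0.3288] [-0.0001 -0.0001 -0.0015] at [562.   56.3 248.7] yaw -175.2 F [ 0.1  0.  -2.7] open 19.6 39.99470346607268 t 18.05 q1,6 [ -2. -97.]
position: [552.2, 282.4, 151.8]
tcp [552.2 282.4 151.8]
scene head (array([556., 284.]), 53.3, 31.9, 5.6, 147) z-face [ 0.9 16.8 20.2] x [531.8 581. ] y [268.  300.3]
scene grip (array([559.1, 282.2]), 45.6, 31.3, -65.5, 262) z-face [ 60.7  89.3 106.7] x [547.4 570.5] y [262.6 305.7]
top head (array([541.1, 281.2]), 32.6, 29.6, -85.4, 60) z-face [ 2.3 17.  20.3] x [525.8 555.2] y [264.6 296.2]
row [ 0.0062 -0.0034  0.1864] [0.0002 0.0007 0.0004] at [551.8 282.4 151.3] yaw -174.8 F [ 0.3  0.1 -2.8] open 19.7 39.994770283810794 t 19.525 q1,6 [ 20. -75.]
```

```bash
python3 g.py 549.6 282.4 96 185.1; python3 -m handwheel '[[0,0.007,0,0.03,0,0,0],[0,0.007,0,0.07,0,0,0],[0,0.007,0,0.11,0,0,0],[0,0.007,0,0.14,0,0,0],[0,0.007,0,0.16,0,0,0],[0,0.007,0,0.17,0,0,0],[0,0.007,0,0.17,0,0,0],[0,0.007,0,0.17,0,0,0],[0,0.007,0,0.17,0,0,0],[0,0.007,0,0.17,0,0,0]]'|grep -E 'pos|cont'; python3 look.py;python3 g.py 549.6 282.4 96 185.1
python3 - <<'E'
import numpy as np,cv2
s=np.load('sceneL.npz')['color'][150:250,360:460]; 
cv2.imwrite('pics/h2.png',cv2.resize(s,None,fx=6,fy=6,interpolation=cv2.INTER_CUBIC))
E
```

```text
row [0.0079 0.0005 0.1844] [0.0002 0.0007 0.0004] at [551.8 282.4 151.3] yaw -174.8 F [ 0.3  0.1 -2.8] open 19.7 39.994770283810794 t 19.525 q1,6 [ 20. -75.]
position: [549.0, 282.2, 99.1]
contact_force: [-0.2, -0.7, -2.4]
tcp [549.  282.2  99.1]
scene head (array([546.9, 283.3]), 88.3, 82.9, -88.4, 188) z-face [ 0.1 17.2 20.6] x [507.6 584.2] y [259.4 326.5]
scene grip (array([555.5, 283.3]), 44.1, 28.4, -69.2, 234) z-face [ 62.   89.1 106.2] x [544.4 567.5] y [263.7 305.2]
top head (array([533.2, 262.9]), 60.3, 34.7, 77.6, 43) z-face [-2.9 15.  20.2] x [516.8 550.4] y [237.3 295.2]
row [-0.0022  0.0008  0.0101] [0.     0.0001 0.0005] at [549.  282.1  99. ] yaw -174.8 F [ 0.3 -0.2 -2.4] open 20.1 39.9947433359921 t 20.875 q1,6 [ 20. -75.]
```

View pics/h2.png

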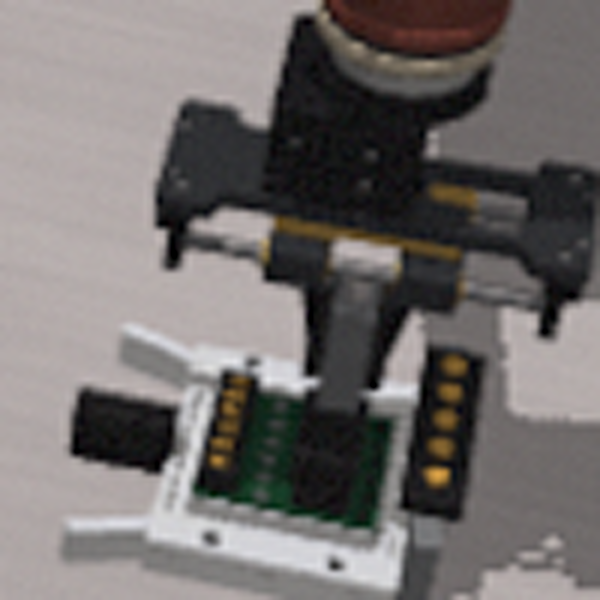

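The head at about (335,440) sits over the module, parallel to the board and clear of it. The last step is 3 mm down and a check, then I'll hand it in.

```bash
python3 -m handwheel '[[0,-0.002,0.001,0.005,0,0,0],[0,-0.002,0.001,0.01,0,0,0],[0,-0.002,0.001,0.011,0,0,0],[0,-0.002,0.001,0.011,0,0,0],[0,-0.002,0.001,0.011,0,0,0],[0,-0.002,0.001,0.011,0,0,0]]'|grep -E 'pos|cont|ee'
python3 - <<'E'
from m import *
p=env.state()['position']
for n in('scene','top'):
    c=cap(n); W=cloud(c); W[...,2]-=1.1 if n=='scene' else -1
    P=sel(W,p[0]-27,p[0]+30,p[1]-17,p[1]+20,44,66); print(n,len(P),rect(P) if len(P)>4 else '',np.percentile(P[:,2],[1,99]) if len(P) else '')
    for nm,b in dict(handle=(510,580,120,202,25,45)).items():
        Q=sel(W,*b); print(nm,len(Q) and rect(Q))
E
python3 g.py 549.6 282.4 96 185.1
```

```text
position: [549.5, 282.4, 95.6]
ee_rot: [0.0, -0.045, 0.999, 0.0]
contact_force: [-0.0, 0.3, -1.5]
scene 134 (array([552.8, 283.9]), 54.8, 31.8, 5.1, 134) [45.05751955 65.07370161]
handle (array([544.3, 179.1]), 45.6, 23.3, -85.6, 98)
top 34 (array([531.3, 274.2]), 39.3, 18.9, -45.2, 34) [45.89146479 63.64093008]
handle (array([541.8, 179. ]), 48.0, 18.3, -83.4, 118)
row [-0.0003 -0.0002 -0.0013] [-0.      0.      0.0005] at [549.5 282.4  95.6] yaw -174.8 F [ 0.4 -0.2 -2.9] open 19.6 39.99474955257028 t 21.725 q1,6 [ 20. -75.]
```

```bash
python3 -c "
from plant import env
print(env.hand_in())"
```

```text
the job is handed in; nothing more can be done
None
```

I handed the job in at about 22 s: the tray is home against the dock stop, and the rectangular pickup is held still and upright about 10 mm above the module, within about 1 mm of centre and lined up with its long side by my camera measurements. The hand-in gave no verdict.

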